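Static balance check of pump wheels on a roller stand

ROBOT

A 6-joint arm with a two-finger parallel gripper is mounted at the origin on the work surface. World frame = base frame: x ahead of the robot, y to its left, z up, the work surface at z = 0. Lengths are in m, angles in rad, forces in N, time in s.
With the tool pointing down it reaches from about 0.4 to 0.925 m from the base axis. Payload 12.5 kg.
Tool frame: the origin (TCP) lies at the very end of the fingers, on their centre line; the grasp point (between the pads) lies r.pinch_z behind it (r.pinch_z is the distance from the TCP to the grasp point, in m); z points along the fingers, y is the line along which they close (so a half turn about z gives the same grasp; the last joint's range is limited). The gripper opens to 95 mm and grips with 3 to 60 N. Pads are 20 mm wide; open, the fingers measure 119 mm over their backs; the gripper's body (75 mm by 180 mm) begins 59 mm behind the grasp point.
Start: joints at [-1.248, 0.491, 1.559, -0, 1.092, -0.106], TCP at [0.26, -0.568, 0.215] pointing down, gripper open.
Joint ranges: [-3.1, 3.1], [-0.84, 2.19], [0.05, 2.79], [-1.13, 4.28], [0.06, 2.93], [-2.69, 2.69]. Speed limits (rad/s): [2.22, 2.22, 2.79, 3.14, 3.14, 3.14].

INTERFACE

Orientations are given as a rotation vector (axis times angle).
In Python, from bench import r, camera, camera_model, job gives the robot as it stands.
- The arm moves only by the tool servo_tool, never from a script. Its argument "rows" is a list of rows, each a list of 3 entries, a list of its own where there are three numbers: the turn, a rotation vector about the tool's x, y, z in units of 5 degrees (1.0 is 5 degrees), then the shift along the tool's x, y, z in m, then the finger opening in m, from 0 to 0.0951. A call has 1 to 20 rows; each row is the pose to reach, as a shift and turn from the pose commanded when the call began, along the tool's axes at that moment; what a row does not reach only later rows make up. A row lasts 1/12 s, in which the tool goes at most 41.7 mm and 7.16 degrees, less where a joint would pass 70% of its speed; a pose out of reach is approached as far as the arm can. A call with a gripper value outside its range is refused whole. The fingers move at their own pace and stop on an object; "grip_force" is the grip in N (left out, the last holds). Time passes only in rows, so rows that repeat a pose let the fingers close. It gives the time, the measured TCP pose, the force, the opening and the grip force at its end, in the units of the state.
- r.state(): the state, without advancing time (a new reading comes with each control period).
- camera(name): name is "scene" or "top" or "wrist"; returns (picture, depth): 384x512x3 uint8, blue, green, red; 384x512 float32, m along the optical axis (not along the pixel's ray), 0 where there is no reading.
- camera_model(name): a dict with "mtx" (3x3 intrinsics, pixels), "extrinsics" (4x4, takes a point from camera to world coordinates). Camera axes: x right, y up, looking along -z (the intrinsics and any distortion apply to the point x, -y, -z); pixel columns grow to the right and rows downward; lengths in m; the calibration is good to about 2 mm. A picture is of the moment at which its call begins: read the wrist's pose just before it. camera_model takes no time and is no camera call; for the wrist camera it gives the pose at the moment of the call.
- job.close_job(): hands the job in; it is judged then, once.
The state is a dict: "time_s": time; "q": joint angles; "joint_velocities": joint speeds; "effort": joint torques, N m; "ee_pos": TCP position; "ee_rot": TCP orientation; "contact_force": force on the tool from outside, world axes, zero at the start; "torque": the same for the moment, N m; "grip_width": finger opening in m; "grip_force": force on a finger pad.
Only numpy, scipy, OpenCV 4.12 (cv2) and the standard library are available. Lean on these libraries where they do the work, as an engineer would, in place of code of your own. Each camera call takes 0.05 s, during which the arm holds its last target. There are 200 camera calls.

TASK

Clear the spirit level from in front of the blue roller stand into the blue tool tray, and lift every wheel out of the parking rack into a bay of its own on the rollers, letting each turn freely until it rests with its heavy side down and its yellow stripe on top. Once all the wheels have settled, lay the straightedge on the bench flush along the stand's front edge, roughly centred on it, as the guide for the marking gauge, and leave everything resting there. Do not drop a wheel on the bench, and leave the cup and the jar where they are.

Things in the scene. Friction and masses are not known exactly. Their poses are not given: they have to be found in the camera images.
- stand: fixed roller stand: blue base plate 18 mm thick; origin on the bench under its middle bay, x away from the front edge, y along the row of bays. Base spans x -125 to +90, y -170 to +170 mm. Each bay has four free brass rollers, 32 mm diameter, at x = +-36 mm, two side by side at each end, tops 68 mm high; a wheel laid on them swings heavy side down, give or take 10 degrees, within about 4 s
- front (a point): middle of the stand's front edge: a straight vertical face 18 mm high, on the robot's side, running along the stand's y for 170 mm each way; the point lies on the face at bench height (stand x = -125 mm). The base behind it is bare for 65 mm
- bay0 (a point): bay 0 of the stand (y = -115 mm): where a wheel's centre comes to rest, 71 mm above the bench, its shaft along the stand's x on the four rollers, either way round. The rollers centre a shaft released up to 8 mm off sideways; 15 mm of play each way along the shaft. Any wheel may go in any bay
- bay1 (a point): bay 1 of the stand (y = 0 mm): where a wheel's centre comes to rest, 71 mm above the bench, its shaft along the stand's x on the four rollers, either way round. The rollers centre a shaft released up to 8 mm off sideways; 15 mm of play each way along the shaft. Any wheel may go in any bay
- bay2 (a point): bay 2 of the stand (y = 115 mm): where a wheel's centre comes to rest, 71 mm above the bench, its shaft along the stand's x on the four rollers, either way round. The rollers centre a shaft released up to 8 mm off sideways; 15 mm of play each way along the shaft. Any wheel may go in any bay
- rack: parking rack, fixed: black base 120 x 320 mm, 10 mm thick, origin on the bench under its middle; three places along its y, 105 mm apart, each a rubber V that carries a wheel's rim, shaft along the rack's x, axis 62 mm above the bench. Orange fork posts up to 62 mm high stand at x = +-43 mm beside and below the shaft, 3 to 5 mm clear of it. Wheels do not turn in it by themselves
- wheel0_center (a point): nylon wheel (white disc; may be absent): disc 90 mm diameter, 20 mm thick, on a shaft 20 mm diameter, 110 mm long; 0.24 to 0.36 kg. The point is its centre, on the shaft axis half-way along; x along the shaft, +z to the light side (yellow stripe over the rim), -z to the heavy side (dark steel slug in the disc): z straight up when settled. Grasp it by the disc's two faces near the top of the rim
- wheel1_center (a point): nylon wheel (red disc; may be absent): disc 90 mm diameter, 20 mm thick, on a shaft 20 mm diameter, 110 mm long; 0.24 to 0.36 kg. The point is its centre, on the shaft axis half-way along; x along the shaft, +z to the light side (yellow stripe over the rim), -z to the heavy side (dark steel slug in the disc): z straight up when settled. Grasp it by the disc's two faces near the top of the rim
- wheel2_center (a point): nylon wheel (green disc; may be absent): disc 90 mm diameter, 20 mm thick, on a shaft 20 mm diameter, 110 mm long; 0.24 to 0.36 kg. The point is its centre, on the shaft axis half-way along; x along the shaft, +z to the light side (yellow stripe over the rim), -z to the heavy side (dark steel slug in the disc): z straight up when settled. Grasp it by the disc's two faces near the top of the rim
- straightedge_grip (a point): aluminium straightedge, 0.45 kg, loose, lying flat on the bench: a bar 240 x 30 mm and 18 mm thick, x along its length, with a black grip block on top in the middle, 60 mm along x, 14 mm wide (y), from 18 to 80 mm above the bench. The point is in the middle of the straightedge 62 mm above its underside, 18 mm below the top of the grip block. Either long side may go against the stand
- level_grip (a point): short spirit level, yellow with a black middle, 0.25 kg, loose, standing on its long edge on the bench in front of the stand: 160 mm long (x), 26 mm wide (y), 50 mm high. The point is its centre, 25 mm above its underside
- tray: blue tool tray, fixed and open on top: 210 mm along x, 125 mm along y, 35 mm high, walls 4 mm and floor about 4 mm; origin on the bench under its middle
- cup: white cup, 72 mm in diameter, 85 mm high, bystander beyond the rack; origin under its middle
- jar: amber jar with a white cap, 64 mm in diameter, 100 mm high, bystander beyond the tray; origin under its middle

How it is judged:
By the outcome, as a careful person would: the job done as asked, in the order asked, and still so for the second after the job is handed in, with the robot touching nothing.
Of wheel0, wheel1, wheel2 only 2 to 3 are there at a start; the rules pass over those that are not, and their reading is None.
At some moment in a run one of straightedge, level may be knocked a few centimetres aside while the robot is not near it.
It also fails if it takes over 210 s, if anything falls off the work surface, if the arm or the gripper's body presses on something with over 40 N, if the wrist force passes 120 N, or if a joint passes its speed limit or range.

## Working session

There is one attempt and no reset: what is moved stays moved. The work goes in short steps, Python scripts to look and compute and a tool call to move; the robot and the scene stay as the last step left them, time stands still between calls to the robot, and variables do not carry over. Pictures are saved under pics/ and viewed, at most 14 in all, crops included, and the job is handed in when it is done.

Besides the shell and the picture viewer there is one more tool, called after ">>>" as name(argument=value, ...), one argument or row to a line, values as JSON. servo_tool: Moves the arm, as the interface text tells. Its arguments: {"type":"object","properties":{"rows":{"type":"array"},"grip_force":{"type":"number"}},"required":["rows"]}

```bash
ls; mkdir -p pics
cat > h.py <<'E'
import numpy as np, cv2
from scipy.spatial.transform import Rotation as R
from bench import r, camera, camera_model, job
def world(depth, m):
    K=m["mtx"];E=np.array(m["extrinsics"]);h,w=depth.shape
    K=np.array(K);u,v=np.meshgrid(np.arange(w),np.arange(h))
    x=(u-K[0,2])/K[0,0]*depth;y=(v-K[1,2])/K[1,1]*depth
    P=np.stack([x,-y,-depth],-1)
    W=P@E[:3,:3].T+E[:3,3];W[depth==0]=np.nan
    return W
def snap(name,tag):
    m=camera_model(name);im,d=camera(name)
    cv2.imwrite(f"pics/{tag}.png",im);W=world(d,m);np.savez(f"{tag}.npz",im=im,W=W,d=d)
    return im,W
E
python3 - <<'E'
from h import *
print(r.pinch_z, r.state())
a,_=snap("top","top0");b,_=snap("scene","sc0")
print(camera_model("top"),camera_model("wrist"))
E
```

```text
pics
0.0188 {'time_s': 0.0, 'q': array([-1.24757435e+00,  4.91575100e-01,  1.55946081e+00, -3.02197787e-06,
        1.09170967e+00, -1.05582487e-01]), 'joint_velocities': array([ 1.60650130e-03,  7.16355178e-05, -6.13073254e-04,  1.97531183e-04,
        6.13293124e-04,  1.14689150e-03]), 'effort': array([ 1.32789346e-04, -6.12635636e+01, -2.58184683e+01,  6.92254887e-02,
        4.82041959e-02, -2.83313716e-05]), 'ee_pos': array([ 0.2598143 , -0.56816058,  0.21404819]), 'ee_rot': array([-3.06854191e+00, -6.68174239e-01,  2.00798434e-04]), 'contact_force': array([ 0.23356554,  0.52127942, -0.06884676]), 'torque': array([0.04930529, 0.03509918, 0.04166963]), 'grip_force': 0.0, 'grip_width': 0.09534041229558281}
{'mtx': array([[473.10033793,   0.        , 262.2332706 ],
       [  0.        , 473.10033793, 192.88759007],
       [  0.        ,   0.        ,   1.        ]]), 'extrinsics': array([[-0.00356407,  0.99793559, -0.06412381,  0.46316534],
       [-0.99998849, -0.00335076,  0.00343373, -0.02564779],
       [ 0.00321178,  0.06413531,  0.99793604,  1.55948285],
       [ 0.        ,  0.        ,  0.        ,  1.        ]])} {'mtx': array([[298.16261022,   0.        , 250.4365331 ],
       [  0.        , 298.16261022, 191.47845367],
       [  0.        ,   0.        ,   1.        ]]), 'extrinsics': array([[ 0.41530314,  0.88002807,  0.23037775,  0.32561897],
       [-0.9096811 ,  0.40229137,  0.10315979, -0.53927592],
       [-0.00189547, -0.25241287,  0.96761777,  0.38379012],
       [ 0.        ,  0.        ,  0.        ,  1.        ]])}
```

View pics/top0.png

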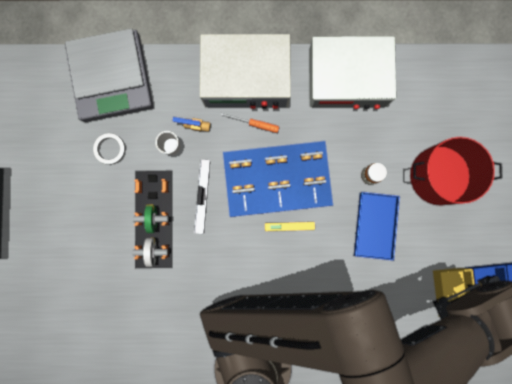

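View pics/sc0.png

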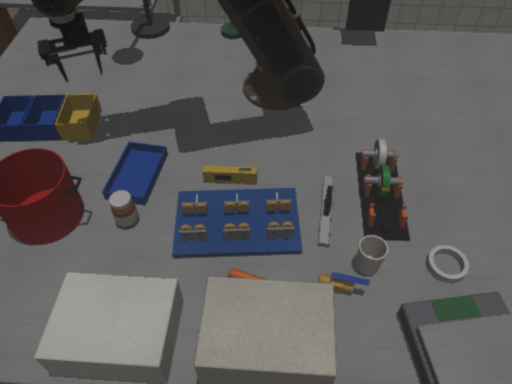

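The pictures show a green wheel (top 150,218), a white wheel (150,252) and no red one. The stand is at (278,178), the level at (290,226), the tray at (377,225) and the straightedge at (202,197), all clear of each other. I'll measure them now.

```bash
cat > meas.py <<'E'
from h import *
def rect(name,P):
    P=np.asarray(P,np.float32)
    (cx,cy),(w,h),a=cv2.minAreaRect((P*1000).astype(np.float32))
    if w<h: w,h,a=h,w,a+90
    a=(a+90)%180-90
    print(f"{name}: c=({cx/1000:.4f},{cy/1000:.4f}) L={w:.0f} W={h:.0f} long-axis ang={a:.1f} n={len(P)}")
    return cx/1000,cy/1000,a
def big(mask):
    n,l,s,_=cv2.connectedComponentsWithStats(mask.astype(np.uint8));k=1+np.argmax(s[1:,4]);return l==k
def load(tag):
    z=np.load(tag+".npz");return z["im"],z["W"]
def box(m,x0,x1,y0,y1):
    o=np.zeros_like(m);o[y0:y1,x0:x1]=m[y0:y1,x0:x1];return o
E
python3 - <<'E'
from meas import *
im,W=load("top0");hsv=cv2.cvtColor(im,cv2.COLOR_BGR2HSV);H,S,V=[hsv[...,i].astype(int) for i in range(3)];z=W[...,2]
print("bench z",np.nanmedian(z[280:300,60:180]))
blue=(abs(H-112)<12)&(S>120)
m=box((S>90)&(abs(H-112)<15),215,340,130,225);m=big(m);rect("stand",W[m][:,:2]);print(np.median(z[m]))
m=big(box(blue,345,405,185,265));rect("tray",W[m][:,:2]);print(np.percentile(z[m],[5,50,95]))
m=big(box(z>0.025,255,325,212,240));rect("level",W[m][:,:2]);print(np.percentile(z[m],[5,50,95]))
m=box((z>0.010)&(z<.03),185,215,150,240);rect("edge",W[m][:,:2]);
m=box((z>0.06),185,215,150,240);rect("grip",W[m][:,:2]);print(np.percentile(z[m],[5,50,95]))
m=big(box((V<60),128,178,165,272));rect("rack",W[m][:,:2]);print(np.percentile(z[m],[5,50,95]))
for n,a,b in(("green",203,233),("white",234,268)):
    q=box(z>0.085,130,172,a,b);rect(n,W[q][:,:2]);print(np.percentile(z[q],[5,50,98]))
    q=box((z>0.055)&(z<.08),130,172,a,b);rect(n+" shaft",W[q][:,:2])
for n,a,b,c,d in(("cup",155,182,128,157),("jar",362,390,160,187)):
    q=box(z>0.07,a,b,c,d);rect(n,W[q][:,:2])
E
```

```text
bench z 0.00042940379465505885
stand: c=(0.6097,-0.0799) L=339 W=214 long-axis ang=-83.9 n=5657
nan
tray: c=(0.3549,-0.4585) L=18 W=0 long-axis ang=-90.0 n=2474
[nan nan nan]
level: c=(0.4553,-0.1172) L=157 W=26 long-axis ang=-88.7 n=407
[0.04436693 0.05030339 0.05551487]
edge: c=(0.5470,0.1753) L=255 W=85 long-axis ang=1.6 n=574
grip: c=(0.5540,0.1663) L=60 W=14 long-axis ang=-5.5 n=99
[0.06969628 0.07916669 0.08488413]
rack: c=(0.6148,0.3316) L=42 W=31 long-axis ang=89.4 n=109
[nan nan nan]
green: c=(0.4809,0.3214) L=81 W=22 long-axis ang=1.1 n=187
[0.0861948  0.09971463 0.1102121 ]
green shaft: c=(0.4803,0.3242) L=99 W=85 long-axis ang=53.1 n=251
white: c=(0.3759,0.3227) L=80 W=23 long-axis ang=-0.9 n=194
[0.08722743 0.10101302 0.11142071]
white shaft: c=(0.3756,0.3232) L=100 W=82 long-axis ang=-55.8 n=233
cup: c=(0.7206,0.2677) L=70 W=69 long-axis ang=86.9 n=136
jar: c=(0.6207,-0.3867) L=59 W=57 long-axis ang=-10.7 n=319
```

Run:
```python
from meas import *
im,W=load("top0");hsv=cv2.cvtColor(im,cv2.COLOR_BGR2HSV);H,S,V=[hsv[...,i].astype(int) for i in range(3)];z=W[...,2]
ok=np.isfinite(z);M=cv2.morphologyEx
def P(m): m=m&ok; return W[m]
blue=(abs(H-112)<12)&(S>100)
m=big(box(blue,215,340,130,225)&ok);p=P(m);print(np.percentile(p[:,2],[5,50,95]));q=p[abs(p[:,2]-.018)<.008];x,y,a=rect("stand",q[:,:2])
m=big(box(blue,345,405,185,265)&ok);p=P(m);rect("tray",p[:,:2]);print(np.percentile(p[:,2],[5,50,95]))
q=p[p[:,2]>.025];rect("trayrim",q[:,:2])
m=box(V<70,128,178,165,272);p=P(m);q=p[(p[:,2]>.003)&(p[:,2]<.018)];rect("rack",q[:,:2])
m=big(box((S<60)&(V>170),190,215,150,240)&ok|box(z>.06,190,215,150,240));p=P(m);q=p[(p[:,2]>.008)];rect("edge",q[:,:2])
# brass rollers, shaft lines
p=P(box((z>.045)&(z<.08),215,340,130,225));
c=np.array([x,y]);t=np.deg2rad(a);t=t if np.sin(t)>0 else t+np.pi
yx=np.array([np.cos(t),np.sin(t)]);xx=np.array([yx[1],-yx[0]]);o=c+.0175*xx
l=np.c_[(p[:,:2]-o)@xx,(p[:,:2]-o)@yx]
print("stand origin",o,"x dir deg",np.degrees(np.arctan2(xx[1],xx[0])))
for s in(-1,1):
  for b in(-.115,0,.115):
    k=(np.sign(l[:,0])==s)&(abs(l[:,1]-b)<.05);print(s,b,np.c_[l[k].min(0),l[k].max(0)].round(4).tolist())
for b in(-.115,0,.115):print("bay",o+b*yx)
print("front",o-.125*xx)
```

```text
[0.01219971 0.01800795 0.02383279]
stand: c=(0.6101,-0.0805) L=338 W=213 long-axis ang=-83.9 n=5401
tray: c=(0.4545,-0.4015) L=208 W=127 long-axis ang=-6.6 n=2538
[-0.00175438  0.00483036  0.03313299]
trayrim: c=(0.4547,-0.4005) L=208 W=125 long-axis ang=-6.7 n=270
rack: c=(0.4793,0.3245) L=309 W=117 long-axis ang=1.0 n=1605
edge: c=(0.5524,0.1667) L=280 W=79 long-axis ang=0.2 n=653
stand origin [ 0.62748956 -0.07860992] x dir deg 6.091683387756345
-1 -0.115 [[-0.1786, -0.0301], [-0.1485, -0.0669]]
-1 0 [[-0.173, -0.0303], [-0.0485, 0.0469]]
-1 0.115 [[-0.052, -0.0296], [0.079, 0.1474]]
1 -0.115 [[0.0314, 0.0531], [-0.1506, -0.0819]]
1 0 [[0.0311, 0.0551], [-0.0343, 0.034]]
1 0.115 [[0.031, 0.0548], [0.0792, 0.1472]]
bay [ 0.63969333 -0.19296055]
bay [ 0.62748956 -0.07860992]
bay [0.61528579 0.03574072]
front [ 0.50319539 -0.09187488]
```

```bash
cat > plan.py <<'E'
from h import *
def wrap(a): return (a+np.pi)%(2*np.pi)-np.pi
def plan(*wps):
    """wps: (label,x,y,z TCP, tool-y angle deg mod 180). Prints turn(5deg units)/shift relative to current pose."""
    s=r.state();p=s["ee_pos"];Rm=R.from_rotvec(s["ee_rot"]);q=s["q"]
    print("t",round(s["time_s"],2),"tcp",p.round(4),"q6",q[5].round(2),"w",round(s["grip_width"],4))
    M=Rm.as_matrix();cur=np.arctan2(M[1,1],M[0,1])
    for l,x,y,z,a in wps:
        q1=np.arctan2(y,x)-np.arcsin(.066/np.hypot(x,y));best=None
        for k in(-2,-1,0,1,2):
            d=np.deg2rad(a)+k*np.pi-cur
            q6=q[5]+(q1-q[0])-d
            if best is None or abs(q6)<abs(best[1]): best=(d,q6)
        yaw=cur+best[0]
        T=np.array([[np.sin(yaw),np.cos(yaw),0],[-np.cos(yaw),np.sin(yaw),0],[0,0,-1]])  # x,y,z cols
        assert abs(np.linalg.det(T)-1)<1e-6 or True
        T=np.c_[np.cross([np.cos(yaw),np.sin(yaw),0],[0,0,-1]),[np.cos(yaw),np.sin(yaw),0],[0,0,-1]]
        rv=R.from_matrix(M.T@T).as_rotvec(degrees=True)/5
        sh=M.T@(np.array([x,y,z])-p)
        print(l,"turn",rv.round(2).tolist(),"shift",sh.round(4).tolist(),"q6->",round(best[1],2))
E
python3 - <<'E'
from plan import *
plan(("lev hi",.4553,-.1172,.16,1.3),("lev",.4553,-.1172,.016,1.3))
E
```

```text
t 0.1 tcp [ 0.2598 -0.5682  0.2142] q6 -0.11 w 0.095
lev hi turn [-0.01, -0.01, -13.35] shift [0.3653, -0.3288, 0.0545] q6-> -0.42
lev turn [-0.01, -0.01, -13.35] shift [0.3653, -0.3287, 0.1985] q6-> -0.42
```

>>> servo_tool(
  rows=[
    [[0,0,-13.35],[0.365,-0.329,0.054],0.055],
    [[0,0,-13.35],[0.365,-0.329,0.054],0.055],
    [[0,0,-13.35],[0.365,-0.329,0.054],0.055],
    [[0,0,-13.35],[0.365,-0.329,0.054],0.055],
    [[0,0,-13.35],[0.365,-0.329,0.054],0.055],
    [[0,0,-13.35],[0.365,-0.329,0.054],0.055],
    [[0,0,-13.35],[0.365,-0.329,0.054],0.055],
    [[0,0,-13.35],[0.365,-0.329,0.054],0.055],
    [[0,0,-13.35],[0.365,-0.329,0.054],0.055],
    [[0,0,-13.35],[0.365,-0.329,0.054],0.055],
    [[0,0,-13.35],[0.365,-0.329,0.054],0.055],
    [[0,0,-13.35],[0.365,-0.329,0.054],0.055],
    [[0,0,-13.35],[0.365,-0.329,0.054],0.055],
    [[0,0,-13.35],[0.365,-0.329,0.054],0.055],
    [[0,0,-13.35],[0.365,-0.329,0.054],0.055],
    [[0,0,-13.35],[0.365,-0.329,0.054],0.055],
    [[0,0,-13.35],[0.365,-0.329,0.054],0.055],
  ],
  grip_force=25,
)

```text
time_s: 1.52
ee_pos: [0.4547, -0.1186, 0.1607]
ee_rot: [2.198, 2.245, -0.0]
contact_force: [-0.2, 0.3, 0.0]
grip_width: 0.0549
grip_force: 0.0
```

Run:
```python
from plan import *
from meas import *
plan(("lev",.4553,-.1172,.016,1.3))
im,W=snap("wrist","w1");z=W[...,2]
print(r.state()["ee_rot"])
hsv=cv2.cvtColor(im,cv2.COLOR_BGR2HSV)
m=(z>.035)&(z<.065)&(abs(W[...,0]-.455)<.06)&(abs(W[...,1]+.117)<.12)
m=big(m);rect("level",W[m][:,:2])
```

```text
t 1.52 tcp [ 0.4547 -0.1186  0.1607] q6 -0.42 w 0.0549
lev turn [0.0, 0.0, -0.02] shift [0.0014, 0.0006, 0.1447] q6-> -0.42
[ 2.19779145e+00  2.24451194e+00 -1.08683473e-05]
level: c=(0.4554,-0.1162) L=152 W=26 long-axis ang=-88.7 n=4057
```

View pics/w1.png

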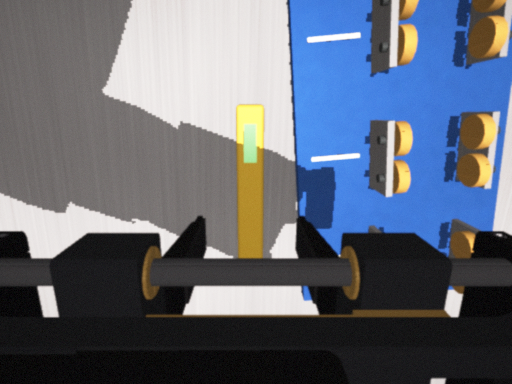

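The wrist view has the level at (250,180), centred between the fingers, with the stand edge clear at column 295. Both measurements agree, so I'll grasp it.

>>> servo_tool(
  rows=[
    [[0,0,0],[0.001,0.001,0.04],0.055],
    [[0,0,0],[0.001,0.001,0.08],0.055],
    [[0,0,0],[0.001,0.001,0.115],0.055],
    [[0,0,0],[0.001,0.001,0.135],0.055],
    [[0,0,0],[0.001,0.001,0.145],0.055],
    [[0,0,0],[0.001,0.001,0.145],0.055],
    [[0,0,0],[0.001,0.001,0.145],0.01],
    [[0,0,0],[0.001,0.001,0.145],0.01],
    [[0,0,0],[0.001,0.001,0.145],0.01],
    [[0,0,0],[0.001,0.001,0.145],0.01],
    [[0,0,0],[0.001,0.001,0.145],0.01],
    [[0,0,0],[0.001,0.001,0.145],0.01],
    [[0,0,0],[0.001,0.001,0.12],0.01],
    [[0,0,0],[0.001,0.001,0.08],0.01],
    [[0,0,0],[0.001,0.001,0.04],0.01],
    [[0,0,0],[0.001,0.001,0.02],0.01],
    [[0,0,0],[0.001,0.001,0.02],0.01],
  ],
)

```text
time_s: 2.98
ee_pos: [0.4575, -0.1169, 0.1448]
ee_rot: [2.191, 2.242, 0.004]
contact_force: [0.8, -1.2, -1.8]
grip_width: 0.0262
grip_force: 25.0
```

Run:
```python
from plan import *
plan(("tray hi",.4545,-.401,.14,83.4),("tray",.4545,-.401,.022,83.4))
```

```text
t 2.98 tcp [ 0.4575 -0.1169  0.1448] q6 -0.41 w 0.0262
tray hi turn [0.09, -0.04, 19.59] shift [-0.2839, -0.0097, 0.0056] q6-> 0.85
tray turn [0.09, -0.04, 19.59] shift [-0.2836, -0.0105, 0.1235] q6-> 0.85
```

>>> servo_tool(
  rows=[
    [[0,0,19.6],[-0.284,-0.01,0.005],0.01],
    [[0,0,19.6],[-0.284,-0.01,0.005],0.01],
    [[0,0,19.6],[-0.284,-0.01,0.005],0.01],
    [[0,0,19.6],[-0.284,-0.01,0.005],0.01],
    [[0,0,19.6],[-0.284,-0.01,0.005],0.01],
    [[0,0,19.6],[-0.284,-0.01,0.005],0.01],
    [[0,0,19.6],[-0.284,-0.01,0.005],0.01],
    [[0,0,19.6],[-0.284,-0.01,0.005],0.01],
    [[0,0,19.6],[-0.284,-0.01,0.005],0.01],
    [[0,0,19.6],[-0.284,-0.01,0.005],0.01],
    [[0,0,19.6],[-0.284,-0.01,0.005],0.01],
    [[0,0,19.6],[-0.284,-0.01,0.005],0.01],
    [[0,0,19.6],[-0.284,-0.01,0.005],0.01],
    [[0,0,19.6],[-0.284,-0.01,0.005],0.01],
    [[0,0,19.6],[-0.284,-0.01,0.005],0.01],
    [[0,0,19.6],[-0.284,-0.01,0.005],0.01],
    [[0,0,19.6],[-0.284,-0.01,0.005],0.01],
  ],
)

```text
time_s: 4.4
ee_pos: [0.4524, -0.4004, 0.1349]
ee_rot: [-3.136, 0.178, 0.001]
contact_force: [-0.4, -0.2, -2.8]
grip_width: 0.0258
grip_force: 25.0
```

Run:
```python
from plan import *
plan(("tray",.4545,-.401,.022,83.4))
```

```text
t 4.4 tcp [ 0.4524 -0.4004  0.1349] q6 0.85 w 0.0258
tray turn [-0.01, 0.01, 0.02] shift [0.0022, 0.0004, 0.1129] q6-> 0.85
```

>>> servo_tool(
  rows=[
    [[0,0,0],[0.002,0,0.035],0.01],
    [[0,0,0],[0.002,0,0.07],0.01],
    [[0,0,0],[0.002,0,0.095],0.01],
    [[0,0,0],[0.002,0,0.105],0.01],
    [[0,0,0],[0.002,0,0.111],0.01],
    [[0,0,0],[0.002,0,0.113],0.01],
    [[0,0,0],[0.002,0,0.113],0.01],
    [[0,0,0],[0.002,0,0.113],0.05],
    [[0,0,0],[0.002,0,0.113],0.05],
    [[0,0,0],[0.002,0,0.113],0.05],
    [[0,0,0],[0.002,0,0.113],0.05],
    [[0,0,0],[0.002,0,0.08],0.05],
    [[0,0,0],[0.002,0,0.04],0.05],
    [[0,0,0],[0.002,0,0],0.05],
    [[0,0,0],[0.002,0,-0.04],0.05],
    [[0,0,0],[0.002,0,-0.08],0.05],
    [[0,0,0],[0.002,0,-0.08],0.05],
  ],
)

```text
time_s: 5.82
ee_pos: [0.4563, -0.4026, 0.224]
ee_rot: [3.128, -0.182, 0.014]
contact_force: [1.1, 0.3, -0.1]
grip_width: 0.0498
grip_force: 0.0
```

Run:
```python
from plan import *
im,W=snap("top","top1");snap("wrist","w2");z=W[...,2]
m=(z>.02)&(abs(W[...,0]-.4545)<.09)&(abs(W[...,1]+.401)<.04)
print("level top z",np.nanpercentile(z[m],[5,50,95]) if m.any() else None)
plan(("A",.3759,.3227,.22,91))
```

```text
level top z [0.0568429 0.5360537 0.5764681]
t 5.92 tcp [ 0.4548 -0.401   0.2175] q6 0.86 w 0.0498
A turn [-0.05, -0.05, 34.47] shift [-0.1625, -0.7097, -0.0048] q6-> -1.01
```

View pics/w2.png

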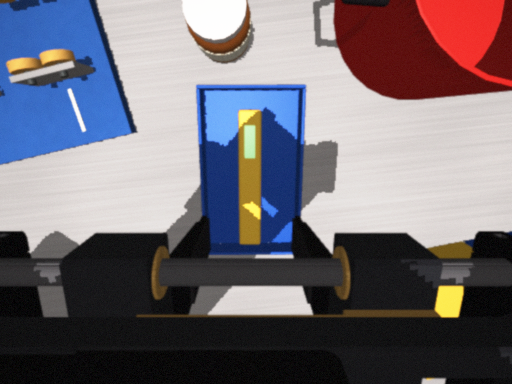

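The level lies inside the tray at (250,175), so that part is done. Next is the rack, via a waypoint.

>>> servo_tool(
  rows=[
    [[0,0,17],[-0.001,-0.402,-0.02],0.05],
    [[0,0,17],[-0.001,-0.402,-0.02],0.05],
    [[0,0,17],[-0.001,-0.402,-0.02],0.05],
    [[0,0,17],[-0.001,-0.402,-0.02],0.05],
    [[0,0,17],[-0.001,-0.402,-0.02],0.05],
    [[0,0,17],[-0.001,-0.402,-0.02],0.05],
    [[0,0,17],[-0.001,-0.402,-0.02],0.05],
    [[0,0,17],[-0.001,-0.402,-0.02],0.05],
    [[0,0,17],[-0.001,-0.402,-0.02],0.05],
    [[0,0,17],[-0.001,-0.402,-0.02],0.05],
    [[0,0,34.5],[-0.163,-0.71,-0.005],0.05],
    [[0,0,34.5],[-0.163,-0.71,-0.005],0.05],
    [[0,0,34.5],[-0.163,-0.71,-0.005],0.05],
    [[0,0,34.5],[-0.163,-0.71,-0.005],0.05],
    [[0,0,34.5],[-0.163,-0.71,-0.005],0.05],
    [[0,0,34.5],[-0.163,-0.71,-0.005],0.05],
    [[0,0,34.5],[-0.163,-0.71,-0.005],0.05],
    [[0,0,34.5],[-0.163,-0.71,-0.005],0.05],
    [[0,0,34.5],[-0.163,-0.71,-0.005],0.05],
    [[0,0,34.5],[-0.163,-0.71,-0.005],0.05],
  ],
)

```text
time_s: 7.58
ee_pos: [0.3514, 0.1521, 0.0963]
ee_rot: [-1.235, 2.519, 0.114]
contact_force: [2.2, 0.2, 0.4]
grip_width: 0.0502
grip_force: 0.0
```

Run:
```python
from plan import *
plan(("A",.3759,.3227,.22,91))
```

```text
t 7.58 tcp [0.3514 0.1521 0.0963] q6 2.68 w 0.0502
A turn [-4.77, 1.1, -25.45] shift [-0.1832, 0.0777, -0.0734] q6-> 0.9
```

The last joint ran into its limit because the turn went the wrong way round. I'll raise first and then re-plan.

>>> servo_tool(
  rows=[
    [[0,0,0],[0,0,-0.04],0.05],
    [[0,0,0],[0,0,-0.08],0.05],
    [[0,0,0],[0,0,-0.12],0.05],
    [[0,0,0],[0,0,-0.15],0.05],
    [[0,0,0],[0,0,-0.15],0.05],
  ],
)

```text
time_s: 8.0
ee_pos: [0.3043, 0.1055, 0.1357]
ee_rot: [-1.233, 2.471, 0.121]
contact_force: [1.2, 0.3, -0.3]
grip_width: 0.0503
grip_force: 0.0
```

Run:
```python
from plan import *
s=r.state();print(s["q"].round(3),R.from_rotvec(s["ee_rot"]).as_matrix().round(3))
for a in (-60,-30,0,30,60,90):
  plan((str(a),.42,.15,.25,a))
```

```text
[-0.115  0.142  2.56   1.048  0.319  2.685] [[-0.545 -0.786  0.292]
 [-0.753  0.612  0.24 ]
 [-0.367 -0.089 -0.926]]
t 8.0 tcp [0.3043 0.1055 0.1357] q6 2.68 w 0.0503
-60 turn [-6.18, -0.22, -30.86] shift [-0.1386, -0.0739, -0.0614] q6-> 0.24
t 8.0 tcp [0.3043 0.1055 0.1357] q6 2.68 w 0.0503
-30 turn [6.39, 1.96, 33.99] shift [-0.1386, -0.0739, -0.0614] q6-> -0.29
t 8.0 tcp [0.3043 0.1055 0.1357] q6 2.68 w 0.0503
0 turn [4.94, 3.09, 28.16] shift [-0.1386, -0.0739, -0.0614] q6-> -0.81
t 8.0 tcp [0.3043 0.1055 0.1357] q6 2.68 w 0.0503
30 turn [3.57, 3.84, 22.29] shift [-0.1386, -0.0739, -0.0614] q6-> -1.33
t 8.0 tcp [0.3043 0.1055 0.1357] q6 2.68 w 0.0503
60 turn [-4.43, 2.35, -19.12] shift [-0.1386, -0.0739, -0.0614] q6-> 1.29
t 8.0 tcp [0.3043 0.1055 0.1357] q6 2.68 w 0.0503
90 turn [-5.34, 1.23, -25.01] shift [-0.1386, -0.0739, -0.0614] q6-> 0.76
```

>>> servo_tool(
  rows=[
    [[0,0,-2],[-0.035,-0.018,-0.015],0.05],
    [[-1,0,-4],[-0.07,-0.037,-0.03],0.05],
    [[-2,0.5,-6],[-0.105,-0.055,-0.045],0.05],
    [[-4,1,-8],[-0.139,-0.074,-0.061],0.05],
    [[-5.3,1.2,-25],[-0.139,-0.074,-0.061],0.05],
    [[-5.3,1.2,-25],[-0.139,-0.074,-0.061],0.05],
    [[-5.3,1.2,-25],[-0.139,-0.074,-0.061],0.05],
    [[-5.3,1.2,-25],[-0.139,-0.074,-0.061],0.05],
    [[-5.3,1.2,-25],[-0.139,-0.074,-0.061],0.05],
    [[-5.3,1.2,-25],[-0.139,-0.074,-0.061],0.05],
    [[-5.3,1.2,-25],[-0.139,-0.074,-0.061],0.05],
    [[-5.3,1.2,-25],[-0.139,-0.074,-0.061],0.05],
    [[-5.3,1.2,-25],[-0.139,-0.074,-0.061],0.05],
    [[-5.3,1.2,-25],[-0.139,-0.074,-0.061],0.05],
    [[-5.3,1.2,-25],[-0.139,-0.074,-0.061],0.05],
    [[-5.3,1.2,-25],[-0.139,-0.074,-0.061],0.05],
    [[-5.3,1.2,-25],[-0.139,-0.074,-0.061],0.05],
    [[-5.3,1.2,-25],[-0.139,-0.074,-0.061],0.05],
    [[-5.3,1.2,-25],[-0.139,-0.074,-0.061],0.05],
    [[-5.3,1.2,-25],[-0.139,-0.074,-0.061],0.05],
  ],
)

```text
time_s: 9.67
ee_pos: [0.4215, 0.1508, 0.2497]
ee_rot: [-3.138, 0.006, -0.004]
contact_force: [0.9, -0.6, -0.7]
grip_width: 0.0504
grip_force: 0.0
```

```bash
cat > plan.py <<'E'
from h import *
def plan(*wps):
    """wps: (label,x,y,z TCP, tool-y angle deg mod 180). Turn (5deg units, may exceed 180 deg) and shift in the current tool frame."""
    s=r.state();p=s["ee_pos"];M=R.from_rotvec(s["ee_rot"]).as_matrix();q=s["q"]
    c=np.arctan2(M[1,1],M[0,1]);u=q[0]-q[3]-q[5];cur=c+2*np.pi*np.round((u-c)/(2*np.pi))
    tilt=R.from_matrix(M.T@np.c_[np.cross([np.cos(c),np.sin(c),0],[0,0,-1]),[np.cos(c),np.sin(c),0],[0,0,-1]]).as_rotvec(degrees=True)/5
    print("t",round(s["time_s"],2),"tcp",p.round(4),"q",q.round(2),"w",round(s["grip_width"],4),"fix tilt",tilt.round(2))
    for l,x,y,z,a in wps:
        q1=np.arctan2(y,x)-np.arcsin(.066/np.hypot(x,y))
        c=[(abs(d),d,q1-cur-d) for k in range(-3,4) for d in [np.deg2rad(a)+k*np.pi-cur] if abs(q1-cur-d)<2.4]
        _,d,q6=min(c);sh=M.T@(np.array([x,y,z])-p)
        print(l,"turn z",round(-np.degrees(d)/5,2),"shift",sh.round(4).tolist(),"q6->",round(q6,2))
E
python3 - <<'E'
from plan import *
plan(("A",.3759,.3227,.22,91))
E
```

```text
t 9.67 tcp [0.4215 0.1508 0.2497] q [0.19 0.19 1.92 0.   1.02 1.77] w 0.0504 fix tilt [-0.05 -0.03 -0.  ]
A turn z -0.24 shift [-0.0463, -0.1716, 0.0303] q6-> 2.13
```

>>> servo_tool(
  rows=[
    [[0,0,-0.2],[-0.046,-0.172,0.03],0.05],
    [[0,0,-0.2],[-0.046,-0.172,0.03],0.05],
    [[0,0,-0.2],[-0.046,-0.172,0.03],0.05],
    [[0,0,-0.2],[-0.046,-0.172,0.03],0.05],
    [[0,0,-0.2],[-0.046,-0.172,0.03],0.05],
    [[0,0,-0.2],[-0.046,-0.172,0.03],0.05],
    [[0,0,-0.2],[-0.046,-0.172,0.03],0.05],
  ],
)

```text
time_s: 10.25
ee_pos: [0.376, 0.3227, 0.2204]
ee_rot: [-3.138, -0.024, -0.005]
contact_force: [0.1, -0.7, 0.8]
grip_width: 0.0504
grip_force: 0.0
```

Run:
```python
from plan import *
from meas import *
im,W=snap("wrist","w3");z=W[...,2]
for n,cx in(("white",.376),("green",.481)):
    m=(z>.085)&(z<.12)&(abs(W[...,0]-cx)<.05)&(abs(W[...,1]-.323)<.03)
    if m.sum()>20: rect(n,W[m][:,:2]);print(np.percentile(z[m],98))
plan(("A",.3759,.3227,.080,91))
```

```text
white: c=(0.3760,0.3214) L=76 W=20 long-axis ang=0.6 n=1416
0.1070439150156044
green: c=(0.4809,0.3206) L=77 W=20 long-axis ang=0.7 n=1833
0.10716402862837644
t 10.3 tcp [0.3764 0.3221 0.2207] q [0.57 0.3  1.86 0.   0.97 2.13] w 0.05 fix tilt [-0.04 -0.04 -0.  ]
A turn z -0.04 shift [-0.001, -0.0002, 0.1407] q6-> 2.13
```

View pics/w3.png

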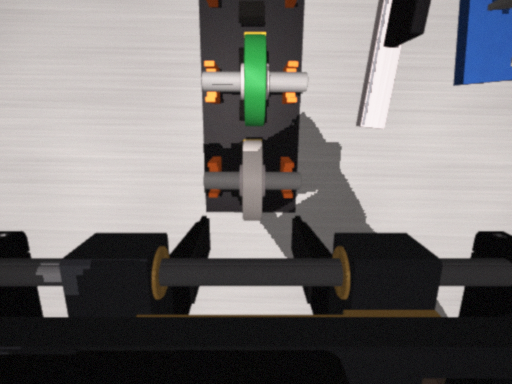

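The wrist view shows the white wheel at (253,180) and the green at (255,80), matching the top measurements. I'll grasp the white one.

>>> servo_tool(
  rows=[
    [[0,0,0],[0,0.001,0.04],0.05],
    [[0,0,0],[0,0.001,0.08],0.05],
    [[0,0,0],[0,0.001,0.115],0.05],
    [[0,0,0],[0,0.001,0.135],0.05],
    [[0,0,0],[0,0.001,0.141],0.05],
    [[0,0,0],[0,0.001,0.141],0.05],
    [[0,0,0],[0,0.001,0.141],0.005],
    [[0,0,0],[0,0.001,0.141],0.005],
    [[0,0,0],[0,0.001,0.141],0.005],
    [[0,0,0],[0,0.001,0.141],0.005],
    [[0,0,0],[0,0.001,0.141],0.005],
    [[0,0,0],[0,0.001,0.141],0.005],
    [[0,0,0],[0,0.001,0.13],0.005],
    [[0,0,0],[0,0.001,0.1],0.005],
    [[0,0,0],[0,0.001,0.06],0.005],
    [[0,0,0],[0,0.001,0.02],0.005],
    [[0,0,0],[0,0.001,0.0],0.005],
    [[0,0,0],[0,0.001,0.0],0.005],
  ],
  grip_force=35,
)

```text
time_s: 11.8
ee_pos: [0.3775, 0.3226, 0.2252]
ee_rot: [-3.134, -0.026, -0.017]
contact_force: [-0.2, -0.5, -3.6]
grip_width: 0.0197
grip_force: 35.0
```

Run:
```python
from plan import *
plan(("mid",.50,.12,.22,50),("bay1",.6275,-.0786,.22,6.1),("bay2",.6153,.0357,.22,6.1))
```

```text
t 11.8 tcp [0.3775 0.3226 0.2252] q [0.57 0.29 1.86 0.   0.98 2.13] w 0.0197 fix tilt [-0.08 -0.12 -0.  ]
mid turn z 8.19 shift [0.1191, 0.2046, 0.005] q6-> 2.38
bay1 turn z -19.03 shift [0.2434, 0.4052, 0.0048] q6-> -0.34
bay2 turn z -19.03 shift [0.233, 0.2908, 0.0056] q6-> -0.16
```

Run:
```python
from plan import *
plan(("mid",.52,.12,.23,6.1),("bay0",.6397,-.193,.22,6.1))
```

```text
t 11.8 tcp [0.3775 0.3226 0.2252] q [0.57 0.29 1.86 0.   0.98 2.13] w 0.0197 fix tilt [-0.08 -0.12 -0.  ]
mid turn z -19.03 shift [0.1392, 0.2048, -0.0048] q6-> -0.0
bay0 turn z -19.03 shift [0.2537, 0.5198, 0.0041] q6-> -0.5
```

>>> servo_tool(
  rows=[
    [[0,0,-1],[0.014,0.028,0],0.005],
    [[0,0,-2],[0.028,0.056,0],0.005],
    [[0,0,-3],[0.042,0.084,0],0.005],
    [[0,0,-4],[0.056,0.112,0],0.005],
    [[0,0,-5],[0.07,0.14,0],0.005],
    [[0,0,-6],[0.084,0.168,0],0.005],
    [[0,0,-7],[0.098,0.196,0],0.005],
    [[0,0,-8],[0.112,0.224,0],0.005],
    [[0,0,-9.2],[0.126,0.252,0],0.005],
    [[0,0,-10.4],[0.14,0.28,0],0.005],
    [[0,0,-11.6],[0.154,0.31,0],0.005],
    [[0,0,-12.8],[0.168,0.34,0],0.005],
    [[0,0,-14],[0.182,0.37,0],0.005],
    [[0,0,-15.2],[0.196,0.4,0],0.005],
    [[0,0,-16.4],[0.21,0.43,0],0.005],
    [[0,0,-17.6],[0.224,0.46,0],0.005],
    [[0,0,-18.6],[0.238,0.49,0.003],0.005],
    [[0,0,-19.03],[0.25,0.51,0.004],0.005],
    [[0,0,-19.03],[0.254,0.52,0.004],0.005],
    [[0,0,-19.03],[0.254,0.52,0.004],0.005],
  ],
)

```text
time_s: 13.47
ee_pos: [0.6386, -0.1958, 0.2138]
ee_rot: [-2.103, -2.331, -0.007]
contact_force: [-1.4, 0.5, -3.1]
grip_width: 0.0197
grip_force: 35.0
```

Run:
```python
from plan import *
from meas import *
im,W=snap("wrist","w4");top,Wt=snap("top","top2");z=W[...,2]
plan(("bay0",.6397,-.193,.092,6.1))
```

```text
t 13.57 tcp [ 0.638  -0.1933  0.2149] q [-0.4   0.55  1.45  0.01  1.14 -0.5 ] w 0.0199 fix tilt [ 0.03 -0.05  0.  ]
bay0 turn z -0.02 shift [-0.0004, 0.0014, 0.123] q6-> -0.5
```

View pics/w4.png

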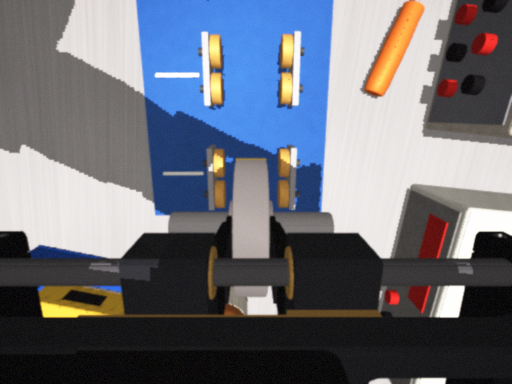

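The wrist view shows the wheel hung in line with the bay 0 rollers (rows 165–190, with the bench end of the stand at row 215). I'll lower it and release.

>>> servo_tool(
  rows=[
    [[0,0,0],[0,0.001,0.03],0.005],
    [[0,0,0],[0,0.001,0.06],0.005],
    [[0,0,0],[0,0.001,0.09],0.005],
    [[0,0,0],[0,0.001,0.108],0.005],
    [[0,0,0],[0,0.001,0.116],0.005],
    [[0,0,0],[0,0.001,0.12],0.005],
    [[0,0,0],[0,0.001,0.123],0.005],
    [[0,0,0],[0,0.001,0.125],0.005],
    [[0,0,0],[0,0.001,0.125],0.005],
    [[0,0,0],[0,0.001,0.125],0.005],
  ],
)

```text
time_s: 14.4
ee_pos: [0.6407, -0.1936, 0.0924]
ee_rot: [2.099, 2.334, 0.01]
contact_force: [0.3, -0.4, -3.7]
grip_width: 0.0198
grip_force: 35.0
```

>>> servo_tool(
  rows=[
    [[0,0,0],[0,0,0.001],0.005],
    [[0,0,0],[0,0,0.002],0.005],
    [[0,0,0],[0,0,0.002],0.005],
    [[0,0,0],[0,0,0.002],0.005],
  ],
)

```text
time_s: 14.73
ee_pos: [0.6406, -0.1932, 0.0899]
ee_rot: [2.1, 2.335, 0.01]
contact_force: [0.6, 3.4, 1.4]
grip_width: 0.0199
grip_force: 35.0
```

>>> servo_tool(
  rows=[
    [[0,0,0],[0,0,0],0.055],
    [[0,0,0],[0,0,0],0.055],
    [[0,0,0],[0,0,0],0.055],
    [[0,0,0],[0,0,0],0.055],
    [[0,0,0],[0,0,-0.03],0.055],
    [[0,0,0],[0,0,-0.06],0.055],
    [[0,0,0],[0,0,-0.1],0.055],
    [[0,0,0],[0,0,-0.13],0.055],
    [[0,0,0],[0,0,-0.13],0.055],
  ],
)

```text
time_s: 15.48
ee_pos: [0.6416, -0.195, 0.2263]
ee_rot: [2.094, 2.328, 0.014]
contact_force: [-0.3, 0.3, 0.2]
grip_width: 0.0551
grip_force: 0.0
```

Run:
```python
from plan import *
from meas import *
top,Wt=snap("top","top3")
im,W=snap("wrist","w5")
z=W[...,2];m=(z>.095)&(z<.125)&(np.hypot(W[...,0]-.64,W[...,1]+.193)<.07);rect("white",W[m][:,:2]);print(np.percentile(z[m],98))
plan(("mid",.52,.12,.22,91),("green",.4809,.321,.22,91))
```

```text
white: c=(0.6422,-0.1952) L=75 W=20 long-axis ang=-83.9 n=1421
0.11634224777355
t 15.58 tcp [ 0.6399 -0.1942  0.2204] q [-0.4   0.55  1.44  0.01  1.15 -0.5 ] w 0.0547 fix tilt [ 0.08 -0.02  0.  ]
mid turn z -16.99 shift [0.3251, -0.086, 0.0005] q6-> -1.49
green turn z -16.99 shift [0.5291, -0.1036, 0.0008] q6-> -1.11
```

View pics/w5.png

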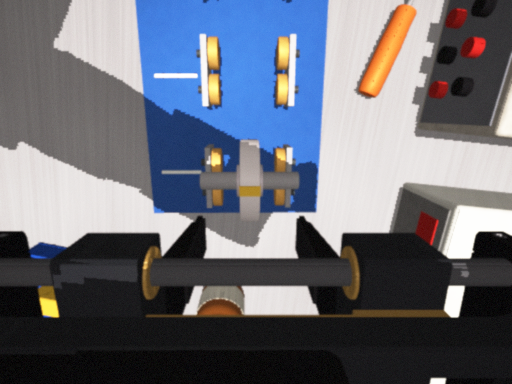

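The white wheel is seated on the bay 0 rollers (250,180), its yellow stripe already swinging towards the top, and its axis height checks out (top at 116 mm). Now the green one.

>>> servo_tool(
  rows=[
    [[0,0,-1.3],[0.037,-0.012,0],0.05],
    [[0,0,-2.6],[0.075,-0.024,0],0.05],
    [[0,0,-3.9],[0.112,-0.035,0],0.05],
    [[0,0,-5.2],[0.15,-0.045,0],0.05],
    [[0,0,-6.5],[0.187,-0.055,0],0.05],
    [[0,0,-7.8],[0.225,-0.065,0],0.05],
    [[0,0,-9.1],[0.262,-0.074,0],0.05],
    [[0,0,-10.4],[0.3,-0.082,0],0.05],
    [[0,0,-11.7],[0.337,-0.088,0],0.05],
    [[0,0,-13],[0.375,-0.092,0],0.05],
    [[0,0,-14.3],[0.412,-0.096,0],0.05],
    [[0,0,-15.6],[0.45,-0.1,0],0.05],
    [[0,0,-17],[0.487,-0.102,0],0.05],
    [[0,0,-17],[0.515,-0.104,0],0.05],
    [[0,0,-17],[0.529,-0.104,0],0.05],
    [[0,0,-17],[0.529,-0.104,0],0.05],
    [[0,0,-17],[0.529,-0.104,0],0.05],
  ],
)

```text
time_s: 17.0
ee_pos: [0.48, 0.3207, 0.2193]
ee_rot: [-0.03, 3.139, 0.004]
contact_force: [0.5, -0.7, -0.1]
grip_width: 0.05
grip_force: 0.0
```

Run:
```python
from plan import *
from meas import *
im,W=snap("wrist","w6");z=W[...,2]
m=(z>.085)&(z<.12)&(abs(W[...,0]-.481)<.05)&(abs(W[...,1]-.323)<.03)
rect("green",W[m][:,:2]);print(np.percentile(z[m],98))
plan(("A",.4809,.321,.079,91))
```

```text
green: c=(0.4806,0.3209) L=76 W=20 long-axis ang=0.7 n=1395
0.1070783546368061
t 17.05 tcp [0.4803 0.32   0.2197] q [ 0.47  0.42  1.68  0.    1.05 -1.12] w 0.05 fix tilt [ 0.03  0.04 -0.  ]
A turn z 0.01 shift [-0.0002, 0.0006, 0.1407] q6-> -1.11
```

>>> servo_tool(
  rows=[
    [[0,0,0],[0,0.001,0.04],0.05],
    [[0,0,0],[0,0.001,0.08],0.05],
    [[0,0,0],[0,0.001,0.115],0.05],
    [[0,0,0],[0,0.001,0.135],0.05],
    [[0,0,0],[0,0.001,0.141],0.05],
    [[0,0,0],[0,0.001,0.141],0.05],
    [[0,0,0],[0,0.001,0.141],0.005],
    [[0,0,0],[0,0.001,0.141],0.005],
    [[0,0,0],[0,0.001,0.141],0.005],
    [[0,0,0],[0,0.001,0.141],0.005],
    [[0,0,0],[0,0.001,0.141],0.005],
    [[0,0,0],[0,0.001,0.141],0.005],
    [[0,0,0],[0,0.001,0.13],0.005],
    [[0,0,0],[0,0.001,0.1],0.005],
    [[0,0,0],[0,0.001,0.06],0.005],
    [[0,0,0],[0,0.001,0.02],0.005],
    [[0,0,0],[0,0.001,0.0],0.005],
    [[0,0,0],[0,0.001,0.0],0.005],
  ],
)

```text
time_s: 18.55
ee_pos: [0.4816, 0.3228, 0.226]
ee_rot: [-0.03, 3.13, 0.011]
contact_force: [-0.0, -0.2, -3.4]
grip_width: 0.0199
grip_force: 34.9
```

Run:
```python
from plan import *
plan(("bay2",.6153,.0357,.22,6.1))
```

```text
t 18.55 tcp [0.4816 0.3228 0.226 ] q [ 0.48  0.41  1.67  0.    1.05 -1.11] w 0.0199 fix tilt [ 0.08  0.13 -0.  ]
bay2 turn z 17.0 shift [-0.1282, -0.2896, 0.0054] q6-> -0.16
```

>>> servo_tool(
  rows=[
    [[0,0,1.2],[-0.01,-0.022,0],0.005],
    [[0,0,2.4],[-0.02,-0.044,0],0.005],
    [[0,0,3.6],[-0.03,-0.066,0],0.005],
    [[0,0,4.8],[-0.04,-0.088,0],0.005],
    [[0,0,6],[-0.05,-0.11,0],0.005],
    [[0,0,7.2],[-0.06,-0.132,0],0.005],
    [[0,0,8.4],[-0.07,-0.154,0],0.005],
    [[0,0,9.6],[-0.08,-0.176,0],0.005],
    [[0,0,10.8],[-0.09,-0.198,0],0.005],
    [[0,0,12],[-0.1,-0.22,0],0.005],
    [[0,0,13.2],[-0.108,-0.242,0],0.005],
    [[0,0,14.4],[-0.116,-0.262,0],0.005],
    [[0,0,15.6],[-0.124,-0.278,0.003],0.005],
    [[0,0,16.6],[-0.128,-0.288,0.005],0.005],
    [[0,0,17],[-0.128,-0.29,0.005],0.005],
    [[0,0,17],[-0.128,-0.29,0.005],0.005],
    [[0,0,17],[-0.128,-0.29,0.005],0.005],
    [[0,0,17],[-0.128,-0.29,0.005],0.005],
  ],
)

```text
time_s: 20.05
ee_pos: [0.6134, 0.0349, 0.2147]
ee_rot: [2.099, 2.338, 0.008]
contact_force: [0.5, -0.8, -3.3]
grip_width: 0.0198
grip_force: 35.0
```

Run:
```python
from plan import *
plan(("bay2",.6153,.0357,.090,6.1))
```

```text
t 20.05 tcp [0.6134 0.0349 0.2147] q [-0.05  0.47  1.59  0.    1.08 -0.16] w 0.0198 fix tilt [ 0.05 -0.04  0.  ]
bay2 turn z 0.01 shift [0.0002, 0.0015, 0.1247] q6-> -0.16
```

>>> servo_tool(
  rows=[
    [[0,0,0],[0,0.002,0.03],0.005],
    [[0,0,0],[0,0.002,0.06],0.005],
    [[0,0,0],[0,0.002,0.09],0.005],
    [[0,0,0],[0,0.002,0.108],0.005],
    [[0,0,0],[0,0.002,0.116],0.005],
    [[0,0,0],[0,0.002,0.12],0.005],
    [[0,0,0],[0,0.002,0.123],0.005],
    [[0,0,0],[0,0.002,0.125],0.005],
    [[0,0,0],[0,0.002,0.126],0.005],
    [[0,0,0],[0,0.002,0.126],0.005],
    [[0,0,0],[0,0.002,0.126],0.005],
  ],
)

```text
time_s: 20.97
ee_pos: [0.6169, 0.0345, 0.0909]
ee_rot: [2.098, 2.334, 0.01]
contact_force: [-1.1, -4.9, 2.4]
grip_width: 0.0197
grip_force: 35.0
```

>>> servo_tool(
  rows=[
    [[0,0,0],[0,0,0],0.055],
    [[0,0,0],[0,0,0],0.055],
    [[0,0,0],[0,0,0],0.055],
    [[0,0,0],[0,0,0],0.055],
    [[0,0,0],[0,0,-0.03],0.055],
    [[0,0,0],[0,0,-0.06],0.055],
    [[0,0,0],[0,0,-0.1],0.055],
    [[0,0,0],[0,0,-0.13],0.055],
    [[0,0,0],[0,0,-0.13],0.055],
  ],
)

```text
time_s: 21.72
ee_pos: [0.6179, 0.0348, 0.2255]
ee_rot: [2.095, 2.33, 0.019]
contact_force: [0.1, -1.0, 0.0]
grip_width: 0.0551
grip_force: 0.0
```

>>> servo_tool(
  rows=[
    [[0,0,0],[0.06,-0.1,-0.02],0.055],
    [[0,0,0],[0.06,-0.1,-0.02],0.055],
    [[0,0,0],[0.06,-0.1,-0.02],0.055],
    [[0,0,0],[0.06,-0.1,-0.02],0.055],
    [[0,0,0],[0.06,-0.1,-0.02],0.055],
    [[0,0,0],[0.06,-0.1,-0.02],0.055],
    [[0,0,0],[0.06,-0.1,-0.02],0.055],
    [[0,0,0],[0.06,-0.1,-0.02],0.055],
    [[0,0,0],[0.06,-0.1,-0.02],0.055],
    [[0,0,0],[0.06,-0.1,-0.02],0.055],
    [[0,0,0],[0.06,-0.1,-0.02],0.055],
    [[0,0,0],[0.06,-0.1,-0.02],0.055],
    [[0,0,0],[0.06,-0.1,-0.02],0.055],
    [[0,0,0],[0.06,-0.1,-0.02],0.055],
    [[0,0,0],[0.06,-0.1,-0.02],0.055],
    [[0,0,0],[0.06,-0.1,-0.02],0.055],
    [[0,0,0],[0.06,-0.1,-0.02],0.055],
    [[0,0,0],[0.06,-0.1,-0.02],0.055],
    [[0,0,0],[0.06,-0.1,-0.02],0.055],
    [[0,0,0],[0.06,-0.1,-0.02],0.055],
  ],
)

```text
time_s: 23.38
ee_pos: [0.5099, 0.0837, 0.2388]
ee_rot: [2.1, 2.335, 0.009]
contact_force: [1.0, -0.5, 0.3]
grip_width: 0.055
grip_force: 0.0
```

>>> servo_tool(
  rows=[
    [[0,0,0],[0,0,0],0.055],
    [[0,0,0],[0,0,0],0.055],
    [[0,0,0],[0,0,0],0.055],
    [[0,0,0],[0,0,0],0.055],
    [[0,0,0],[0,0,0],0.055],
    [[0,0,0],[0,0,0],0.055],
    [[0,0,0],[0,0,0],0.055],
    [[0,0,0],[0,0,0],0.055],
    [[0,0,0],[0,0,0],0.055],
    [[0,0,0],[0,0,0],0.055],
    [[0,0,0],[0,0,0],0.055],
    [[0,0,0],[0,0,0],0.055],
    [[0,0,0],[0,0,0],0.055],
    [[0,0,0],[0,0,0],0.055],
    [[0,0,0],[0,0,0],0.055],
    [[0,0,0],[0,0,0],0.055],
    [[0,0,0],[0,0,0],0.055],
    [[0,0,0],[0,0,0],0.055],
    [[0,0,0],[0,0,0],0.055],
    [[0,0,0],[0,0,0],0.055],
  ],
)

```text
time_s: 25.05
ee_pos: [0.5099, 0.0837, 0.2388]
ee_rot: [2.1, 2.335, 0.009]
contact_force: [-0.1, 0.2, 0.2]
grip_width: 0.0549
grip_force: 0.0
```

>>> servo_tool(
  rows=[
    [[0,0,0],[0,0,0],0.055],
    [[0,0,0],[0,0,0],0.055],
    [[0,0,0],[0,0,0],0.055],
    [[0,0,0],[0,0,0],0.055],
    [[0,0,0],[0,0,0],0.055],
    [[0,0,0],[0,0,0],0.055],
    [[0,0,0],[0,0,0],0.055],
    [[0,0,0],[0,0,0],0.055],
    [[0,0,0],[0,0,0],0.055],
    [[0,0,0],[0,0,0],0.055],
    [[0,0,0],[0,0,0],0.055],
    [[0,0,0],[0,0,0],0.055],
    [[0,0,0],[0,0,0],0.055],
    [[0,0,0],[0,0,0],0.055],
    [[0,0,0],[0,0,0],0.055],
    [[0,0,0],[0,0,0],0.055],
    [[0,0,0],[0,0,0],0.055],
    [[0,0,0],[0,0,0],0.055],
    [[0,0,0],[0,0,0],0.055],
    [[0,0,0],[0,0,0],0.055],
  ],
)

```text
time_s: 26.72
ee_pos: [0.5099, 0.0837, 0.2388]
ee_rot: [2.1, 2.335, 0.009]
contact_force: [-0.9, 0.7, 0.4]
grip_width: 0.055
grip_force: 0.0
```

Run:
```python
from plan import *
from meas import *
im,W=snap("wrist","w7");top,Wt=snap("top","top4")
s,_=snap("scene","sc1")
big2=cv2.resize(s[140:290,130:420],None,fx=2.6,fy=2.6,interpolation=cv2.INTER_CUBIC);cv2.imwrite("pics/sc1c.png",big2)
for W_ in(W,Wt):
  z=W_[...,2]
  for n,c in(("white",(.64,-.194)),("green",(.615,.0357))):
    m=(z>.095)&(z<.125)&(np.hypot(W_[...,0]-c[0],W_[...,1]-c[1])<.07)
    if m.sum()>30: rect(n,W_[m][:,:2]);print(np.percentile(z[m],98))
  g=(z>.06)&(z<.095)&(abs(W_[...,0]-.55)<.07)&(abs(W_[...,1]-.165)<.06)
  if g.sum()>30: rect("grip",W_[g][:,:2]);print(np.percentile(z[g],[50,95]))
plan(("edge",.554,.1663,.17,84.5))
```

```text
green: c=(0.6164,0.0436) L=55 W=20 long-axis ang=-84.5 n=821
0.1158606963813342
grip: c=(0.5542,0.1656) L=60 W=14 long-axis ang=-4.8 n=787
[0.07946084 0.08076941]
white: c=(0.6417,-0.1937) L=77 W=21 long-axis ang=-84.0 n=164
0.12047037438667718
green: c=(0.6173,0.0352) L=76 W=20 long-axis ang=-84.6 n=162
0.12018011908700015
t 26.87 tcp [0.5099 0.0837 0.2388] q [ 0.03  0.31  1.79  0.    1.04 -0.08] w 0.0554 fix tilt [ 0.06 -0.04  0.  ]
edge turn z -15.69 shift [0.0773, 0.0523, 0.0693] q6-> -1.3
```

View pics/sc1c.png

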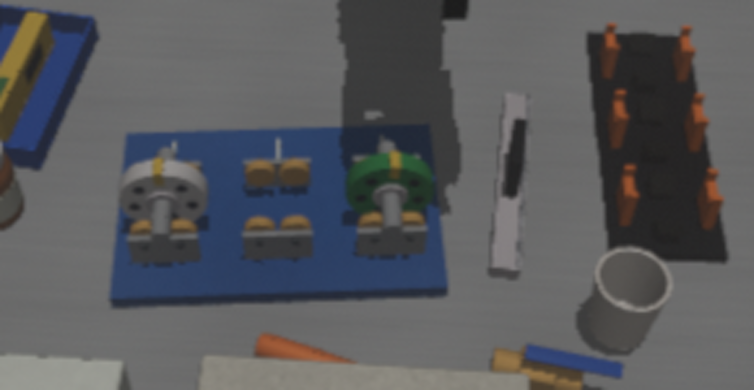

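View pics/w7.png

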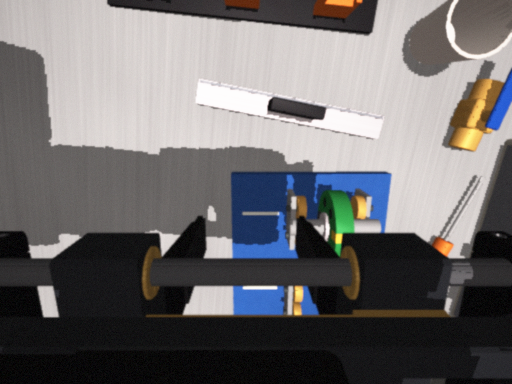

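Both wheels are settled with their yellow stripes on top (crop 157,165 and 395,160). The straightedge is at (297,107) in the wrist view and hasn't moved. I'll fetch it.

>>> servo_tool(
  rows=[
    [[0,0,-1.4],[0.03,0.02,0.02],0.045],
    [[0,0,-2.8],[0.077,0.052,0.06],0.045],
    [[0,0,-4.2],[0.077,0.052,0.069],0.045],
    [[0,0,-5.6],[0.077,0.052,0.069],0.045],
    [[0,0,-7],[0.077,0.052,0.069],0.045],
    [[0,0,-8.4],[0.077,0.052,0.069],0.045],
    [[0,0,-9.8],[0.077,0.052,0.069],0.045],
    [[0,0,-11.2],[0.077,0.052,0.069],0.045],
    [[0,0,-12.6],[0.077,0.052,0.069],0.045],
    [[0,0,-14],[0.077,0.052,0.069],0.045],
    [[0,0,-15.6],[0.077,0.052,0.069],0.045],
    [[0,0,-15.6],[0.077,0.052,0.069],0.045],
    [[0,0,-15.6],[0.077,0.052,0.069],0.045],
    [[0,0,-15.6],[0.077,0.052,0.069],0.045],
  ],
)

```text
time_s: 28.03
ee_pos: [0.5538, 0.166, 0.1703]
ee_rot: [0.168, 3.133, 0.006]
contact_force: [-0.3, -0.1, -0.0]
grip_width: 0.045
grip_force: 0.0
```

Run:
```python
from plan import *
from meas import *
top,Wt=snap("wrist","w8")
z=Wt[...,2]
g=(z>.07)&(z<.095)&(abs(Wt[...,0]-.55)<.07)&(abs(Wt[...,1]-.165)<.03)
if g.sum()>30: rect("grip",Wt[g][:,:2])
plan(("edge",.5542,.1656,.043,85.1))
```

```text
grip: c=(0.5537,0.1656) L=59 W=14 long-axis ang=-4.8 n=986
t 28.08 tcp [0.5538 0.166  0.1703] q [ 0.18  0.47  1.73  0.    0.93 -1.29] w 0.0447 fix tilt [ 0.05  0.05 -0.  ]
edge turn z -0.24 shift [0.0001, -0.0009, 0.1273] q6-> -1.31
```

>>> servo_tool(
  rows=[
    [[0,0,-0.25],[0,-0.001,0.04],0.045],
    [[0,0,-0.25],[0,-0.001,0.08],0.045],
    [[0,0,-0.25],[0,-0.001,0.11],0.045],
    [[0,0,-0.25],[0,-0.001,0.124],0.045],
    [[0,0,-0.25],[0,-0.001,0.127],0.045],
    [[0,0,-0.25],[0,-0.001,0.127],0.045],
    [[0,0,-0.25],[0,-0.001,0.127],0.005],
    [[0,0,-0.25],[0,-0.001,0.127],0.005],
    [[0,0,-0.25],[0,-0.001,0.127],0.005],
    [[0,0,-0.25],[0,-0.001,0.127],0.005],
    [[0,0,-0.25],[0,-0.001,0.127],0.005],
    [[0,0,-0.25],[0,-0.001,0.127],0.005],
    [[0,0,-0.25],[0,-0.001,0.12],0.005],
    [[0,0,-0.25],[0,-0.001,0.08],0.005],
    [[0,0,-0.25],[0,-0.001,0.04],0.005],
    [[0,0,-0.25],[0,-0.001,0.0],0.005],
    [[0,0,-0.25],[0,-0.001,-0.03],0.005],
    [[0,0,-0.25],[0,-0.001,-0.03],0.005],
    [[0,0,-0.25],[0,-0.001,-0.03],0.005],
  ],
  grip_force=40,
)

```text
time_s: 29.67
ee_pos: [0.5536, 0.1649, 0.2016]
ee_rot: [0.128, 3.132, 0.007]
contact_force: [-0.0, 0.1, -5.2]
grip_width: 0.0138
grip_force: 40.0
```

Run:
```python
from plan import *
# straightedge centre target: front face minus 15 mm, + 10 mm stand-off
x,y=.5032,-.0919;u=np.array([np.cos(np.deg2rad(6.1)),np.sin(np.deg2rad(6.1))])
for o in(.015,.025): print(o,np.array([x,y])-o*u)
a=np.array([x,y])-.027*u
plan(("pre",a[0],a[1],.20,6.1))
# front edge refit from undisturbed first top picture + wrist w7
from meas import *
for t in("w7","w5","w1"):
    im,W=load(t);hsv=cv2.cvtColor(im,cv2.COLOR_BGR2HSV).astype(int);z=W[...,2]
    m=(abs(hsv[...,0]-112)<12)&(hsv[...,1]>100)&(abs(z-.018)<.006)
    l=(W[m][:,:2]-[x,y])@np.c_[u,[-u[1],u[0]]]
    for b in np.arange(-.16,.17,.04):
        k=(abs(l[:,1]-b)<.015)&(abs(l[:,0])<.03)
        if k.sum()>30: print(t,round(b,2),"edge at",np.percentile(l[k,0],[0.5,2]).round(4))
```

```text
0.015 [ 0.48828493 -0.09349396]
0.025 [ 0.47834155 -0.0945566 ]
t 29.67 tcp [0.5536 0.1649 0.2016] q [ 0.17  0.43  1.7   0.    1.   -1.32] w 0.0138 fix tilt [ 0.05  0.07 -0.  ]
pre turn z 15.84 shift [0.0558, -0.2651, -0.0] q6-> -0.44
w7 -0.04 edge at [0.0025 0.0026]
w7 0.0 edge at [0.0016 0.0017]
w7 0.04 edge at [0.0025 0.0025]
w7 0.08 edge at [0.0016 0.0017]
w7 0.12 edge at [0.0021 0.0022]
w7 0.16 edge at [0.0014 0.0016]
w5 -0.16 edge at [0.002  0.0025]
w5 -0.12 edge at [0.0018 0.0022]
w5 -0.08 edge at [0.0018 0.002 ]
w5 -0.04 edge at [0.0016 0.002 ]
w5 0.0 edge at [0.0016 0.0021]
w5 0.04 edge at [0.0017 0.0022]
w5 0.08 edge at [0.0018 0.0022]
w1 -0.16 edge at [0.001  0.0011]
w1 -0.08 edge at [0.0076 0.009 ]
w1 -0.04 edge at [0.001  0.0011]
w1 0.0 edge at [0.001  0.0011]
w1 0.04 edge at [0.001  0.0011]
w1 0.08 edge at [0.001  0.0011]
w1 0.12 edge at [0.0009 0.0011]
w1 0.16 edge at [0.001 0.001]
```

>>> servo_tool(
  rows=[
    [[0,0,1.2],[0.005,-0.02,0],0.005],
    [[0,0,2.4],[0.01,-0.04,0],0.005],
    [[0,0,3.6],[0.015,-0.06,0],0.005],
    [[0,0,4.8],[0.02,-0.08,0],0.005],
    [[0,0,6],[0.025,-0.1,0],0.005],
    [[0,0,7.2],[0.03,-0.12,0],0.005],
    [[0,0,8.4],[0.034,-0.14,0],0.005],
    [[0,0,9.6],[0.038,-0.16,0],0.005],
    [[0,0,10.8],[0.042,-0.18,0],0.005],
    [[0,0,12],[0.046,-0.2,0],0.005],
    [[0,0,13.2],[0.05,-0.22,0],0.005],
    [[0,0,14.4],[0.053,-0.24,0],0.005],
    [[0,0,15.4],[0.056,-0.255,0],0.005],
    [[0,0,15.85],[0.056,-0.265,0],0.005],
    [[0,0,15.85],[0.056,-0.265,0],0.005],
    [[0,0,15.85],[0.056,-0.265,0],0.005],
    [[0,0,15.85],[0.056,-0.265,0],0.005],
  ],
)

```text
time_s: 31.08
ee_pos: [0.476, -0.094, 0.1984]
ee_rot: [-2.098, -2.338, -0.009]
contact_force: [0.0, -0.2, -3.9]
grip_width: 0.014
grip_force: 40.0
```

Run:
```python
from plan import *
from meas import *
plan(("down",.4764,-.0948,.047,6.1))
im,W=snap("wrist","w9");z=W[...,2];p=W[(z>.162)&(z<.182)&(np.hypot(W[...,0]-.476,W[...,1]+.095)<.16)];rect("bar",p[:,:2])
e=W[(z>.150)&(z<.19)&(np.hypot(W[...,0]-.476,W[...,1]+.095)<.16)];print(np.percentile(e[:,2],[5,50,95]))
```

```text
t 31.08 tcp [ 0.476  -0.094   0.1984] q [-0.33  0.31  1.91  0.01  0.91 -0.45] w 0.014 fix tilt [ 0.04 -0.04  0.  ]
down turn z 0.02 shift [-0.0014, -0.0003, 0.1514] q6-> -0.44
bar: c=(0.4749,-0.0724) L=200 W=30 long-axis ang=-83.9 n=8173
[0.1714422  0.17279851 0.17417903]
```

View pics/w9.png

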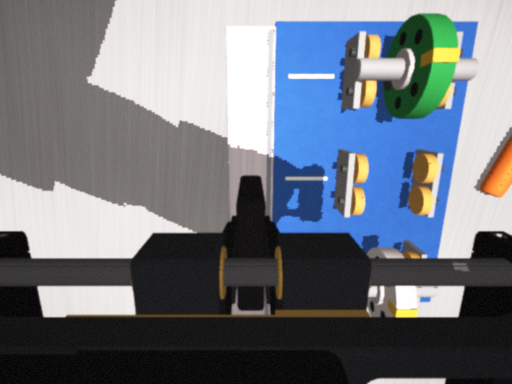

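The bar is held parallel to the front edge (−83.9°), about 12 mm short of the face. I'll lower it just onto the bench, then slide it in until I feel contact.

>>> servo_tool(
  rows=[
    [[0,0,0],[-0.001,0,0.035],0.005],
    [[0,0,0],[-0.001,0,0.07],0.005],
    [[0,0,0],[-0.001,0,0.105],0.005],
    [[0,0,0],[-0.001,0,0.13],0.005],
    [[0,0,0],[-0.001,0,0.143],0.005],
    [[0,0,0],[-0.001,0,0.149],0.005],
    [[0,0,0],[-0.001,0,0.152],0.005],
    [[0,0,0],[-0.001,0,0.153],0.005],
    [[0,0,0],[-0.001,0,0.153],0.005],
    [[0,0,0],[-0.001,0,0.153],0.005],
    [[0,0,0],[-0.001,0,0.153],0.005],
  ],
)

```text
time_s: 32.05
ee_pos: [0.4773, -0.0952, 0.0468]
ee_rot: [2.099, 2.334, 0.01]
contact_force: [0.0, 0.5, -4.9]
grip_width: 0.0137
grip_force: 40.0
```

>>> servo_tool(
  rows=[
    [[0,0,0],[0,0.002,0],0.005],
    [[0,0,0],[0,0.004,0],0.005],
    [[0,0,0],[0,0.006,0],0.005],
    [[0,0,0],[0,0.008,0],0.005],
    [[0,0,0],[0,0.009,0],0.005],
    [[0,0,0],[0,0.009,0],0.005],
    [[0,0,0],[0,0.009,0],0.005],
  ],
)

```text
time_s: 32.63
ee_pos: [0.4858, -0.0941, 0.046]
ee_rot: [2.1, 2.335, 0.009]
contact_force: [0.3, -0.3, -4.2]
grip_width: 0.0136
grip_force: 40.0
```

>>> servo_tool(
  rows=[
    [[0,0,0],[0,0,0.001],0.005],
    [[0,0,0],[0,0,0.002],0.005],
    [[0,0,0],[0,0,0.002],0.005],
    [[0,0,0],[0,0,0.002],0.005],
  ],
)

```text
time_s: 32.97
ee_pos: [0.4858, -0.0941, 0.0442]
ee_rot: [2.1, 2.335, 0.009]
contact_force: [-0.9, 2.0, 0.6]
grip_width: 0.0138
grip_force: 40.0
```

>>> servo_tool(
  rows=[
    [[0,0,0],[0,0.001,0],0.005],
    [[0,0,0],[0,0.002,0],0.005],
    [[0,0,0],[0,0.002,0],0.005],
    [[0,0,0],[0,0.002,0],0.005],
  ],
)

```text
time_s: 33.3
ee_pos: [0.4877, -0.0939, 0.044]
ee_rot: [2.1, 2.336, 0.009]
contact_force: [-3.3, -0.7, 1.6]
grip_width: 0.0137
grip_force: 40.0
```

>>> servo_tool(
  rows=[
    [[0,0,0],[0,0.001,0],0.005],
    [[0,0,0],[0,0.001,0],0.005],
    [[0,0,0],[0,0.001,0],0.005],
  ],
)

```text
time_s: 33.55
ee_pos: [0.4881, -0.0938, 0.044]
ee_rot: [-2.1, -2.336, -0.007]
contact_force: [-6.2, -1.4, 2.9]
grip_width: 0.0141
grip_force: 40.0
```

>>> servo_tool(
  rows=[
    [[0,0,0],[0,0.001,0],0.005],
    [[0,0,0],[0,0.001,0],0.005],
    [[0,0,0],[0,0.001,0],0.005],
    [[0,0,0],[0,0.001,0],0.005],
  ],
)

```text
time_s: 33.88
ee_pos: [0.4882, -0.0937, 0.0439]
ee_rot: [-2.098, -2.335, -0.006]
contact_force: [-10.1, -4.3, 5.5]
grip_width: 0.0138
grip_force: 40.0
```

It's stalled against the face, at 10 N. I'll release, rise straight up and check.

>>> servo_tool(
  rows=[
    [[0,0,0],[0,0,0],0.045],
    [[0,0,0],[0,0,0],0.045],
    [[0,0,0],[0,0,0],0.045],
    [[0,0,0],[0,0,0],0.045],
    [[0,0,0],[0,0,-0.02],0.045],
    [[0,0,0],[0,0,-0.06],0.045],
    [[0,0,0],[0,0,-0.1],0.045],
    [[0,0,0],[0,0,-0.14],0.045],
    [[0,0,0],[0,0,-0.18],0.045],
    [[0,0,0],[0,-0.04,-0.2],0.045],
    [[0,0,0],[0,-0.05,-0.2],0.045],
    [[0,0,0],[0,-0.05,-0.2],0.045],
  ],
)

```text
time_s: 34.88
ee_pos: [0.4374, -0.0997, 0.2448]
ee_rot: [2.099, 2.333, 0.01]
contact_force: [0.5, -0.7, 0.3]
grip_width: 0.0454
grip_force: 0.0
```

Run:
```python
from plan import *
from meas import *
im,W=snap("wrist","w10");top,Wt=snap("top","top5");sc,Ws=snap("scene","sc2")
cv2.imwrite("pics/sc2c.png",cv2.resize(sc[130:300,90:420],None,fx=2.4,fy=2.4,interpolation=cv2.INTER_CUBIC))
u=np.array([np.cos(np.deg2rad(6.1)),np.sin(np.deg2rad(6.1))]);v=np.array([-u[1],u[0]]);f=np.array([.5032,-.0919])
for n,i,w in(("wrist",im,W),("top",top,Wt),("scene",sc,Ws)):
    hsv=cv2.cvtColor(i,cv2.COLOR_BGR2HSV).astype(int);z=w[...,2]
    l=np.stack([(w[...,:2]-f)@u,(w[...,:2]-f)@v],-1)
    near=(abs(z-.018)<.008)&(abs(l[...,0]+.01)<.05)&(abs(l[...,1])<.2)
    bar=near&(hsv[...,1]<60)&(z>.011);blue=near&(hsv[...,1]>100)&(abs(hsv[...,0]-112)<12)
    print(n,bar.sum(),"bar extents",np.percentile(l[bar],[1,99],axis=0).round(4).tolist())
    for b in(-.1,-.06,.06,.1):
        k=abs(l[...,1]-b)<.012
        if (k&bar).sum()>8 and (k&blue).sum()>8: print("  y",b,"bar x",np.percentile(l[k&bar][:,0],[2,98]).round(4),"stand from",np.percentile(l[k&blue][:,0],2).round(4))
    g=(z>.06)&(z<.09)&(np.hypot(l[...,0]+.015,l[...,1])<.06)
    if g.sum()>20: rect(" grip",l[g])
```

```text
wrist 2698 bar extents [[-0.0289, -0.1303], [0.0363, 0.1134]]
  y -0.1 bar x [-0.0285 -0.0112] stand from 0.0197
  y -0.06 bar x [-0.0289 -0.0177] stand from 0.0045
  y 0.06 bar x [-0.0288 -0.    ] stand from 0.0024
  y 0.1 bar x [-0.0284  0.0381] stand from 0.0012
 grip: c=(-0.0139,-0.0282) L=59 W=14 long-axis ang=90.0 n=621
top 384 bar extents [[-0.0287, -0.1466], [0.037, 0.1155]]
  y -0.1 bar x [-0.0282 -0.0006] stand from 0.0022
  y -0.06 bar x [-0.026  -0.0005] stand from 0.0021
  y 0.06 bar x [-0.0281 -0.0007] stand from 0.0024
  y 0.1 bar x [-0.0265 -0.0001] stand from 0.0018
scene 564 bar extents [[-0.0287, -0.1587], [0.0356, 0.1134]]
  y -0.1 bar x [-0.0267  0.0036] stand from 0.0038
  y -0.06 bar x [-0.0231  0.001 ] stand from 0.005
  y 0.06 bar x [-0.0288 -0.0002] stand from 0.0024
 grip: c=(-0.0125,-0.0310) L=57 W=18 long-axis ang=89.3 n=168
```

View pics/sc2c.png

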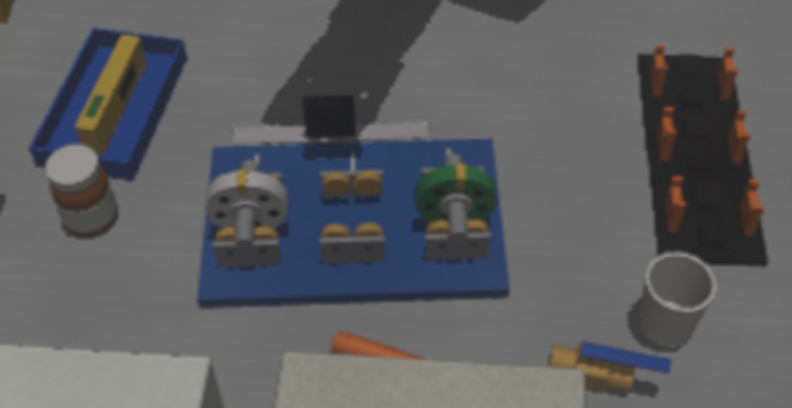

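View pics/w10.png

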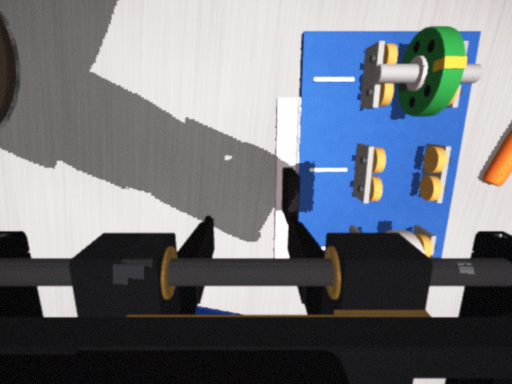

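The wheels and level are good. The straightedge is flush, but its grip block (crop 329,117) sits about 30 mm along y from the stand's middle line (352). It was let go at the centre, so it must have been knocked afterwards. I'll regrasp it and re-centre it.

Run:
```python
from plan import *
from meas import *
im,W=snap("wrist","w11")
u=np.array([np.cos(np.deg2rad(6.1)),np.sin(np.deg2rad(6.1))]);v=np.array([-u[1],u[0]]);f=np.array([.5032,-.0919])
z=W[...,2];l=np.stack([(W[...,:2]-f)@u,(W[...,:2]-f)@v],-1)
g=(z>.065)&(z<.09)&(abs(l[...,0]+.015)<.02)&(abs(l[...,1])<.09);rect("grip",l[g])
a=f-.0137*u-.029*v;print(a)
plan(("hi",a[0],a[1],.15,6.1),("dn",a[0],a[1],.0445,6.1))
```

```text
grip: c=(-0.0139,-0.0277) L=58 W=14 long-axis ang=-89.9 n=590
[ 0.49265923 -0.12219162]
t 35.08 tcp [ 0.4397 -0.0997  0.2429] q [-0.37  0.21  1.93  0.01  1.01 -0.48] w 0.0451 fix tilt [ 0.04 -0.04  0.  ]
hi turn z -0.01 shift [-0.0283, 0.0499, 0.093] q6-> -0.48
dn turn z -0.01 shift [-0.0287, 0.0495, 0.1985] q6-> -0.48
```

>>> servo_tool(
  rows=[
    [[0,0,0],[-0.028,0.04,0.04],0.045],
    [[0,0,0],[-0.028,0.05,0.08],0.045],
    [[0,0,0],[-0.028,0.05,0.093],0.045],
    [[0,0,0],[-0.028,0.05,0.093],0.045],
    [[0,0,0],[-0.028,0.05,0.12],0.045],
    [[0,0,0],[-0.028,0.05,0.15],0.045],
    [[0,0,0],[-0.028,0.05,0.18],0.045],
    [[0,0,0],[-0.028,0.05,0.195],0.045],
    [[0,0,0],[-0.028,0.05,0.198],0.045],
    [[0,0,0],[-0.028,0.05,0.198],0.005],
    [[0,0,0],[-0.028,0.05,0.198],0.005],
    [[0,0,0],[-0.028,0.05,0.198],0.005],
    [[0,0,0],[-0.028,0.05,0.198],0.005],
    [[0,0,0],[-0.028,0.05,0.198],0.005],
    [[0,0,0],[-0.028,0.05,0.198],0.005],
  ],
  grip_force=30,
)

```text
time_s: 36.33
ee_pos: [0.4913, -0.1214, 0.0463]
ee_rot: [-2.099, -2.336, -0.006]
contact_force: [-7.8, -5.6, -0.2]
grip_width: 0.014
grip_force: 30.0
```

>>> servo_tool(
  rows=[
    [[0,0,0],[0,-0.002,0],0.005],
    [[0,0,0],[0,-0.004,-0.001],0.005],
    [[0,0,0],[0,-0.004,-0.002],0.005],
    [[0,0,0],[0.005,-0.004,-0.002],0.005],
    [[0,0,0],[0.01,-0.004,-0.002],0.005],
    [[0,0,0],[0.015,-0.004,-0.002],0.005],
    [[0,0,0],[0.02,-0.004,-0.002],0.005],
    [[0,0,0],[0.025,-0.004,-0.002],0.005],
    [[0,0,0],[0.029,-0.004,-0.002],0.005],
    [[0,0,0],[0.029,-0.004,-0.002],0.005],
    [[0,0,0],[0.029,-0.004,-0.002],0.005],
  ],
)

```text
time_s: 37.25
ee_pos: [0.4858, -0.0929, 0.0481]
ee_rot: [2.099, 2.336, 0.009]
contact_force: [0.3, -0.1, -5.3]
grip_width: 0.014
grip_force: 30.0
```

>>> servo_tool(
  rows=[
    [[0,0,0],[0,0,0.001],0.005],
    [[0,0,0],[0,0,0.002],0.005],
    [[0,0,0],[0,0,0.002],0.005],
    [[0,0,0],[0,0.001,0.002],0.005],
    [[0,0,0],[0,0.002,0.002],0.005],
    [[0,0,0],[0,0.003,0.002],0.005],
    [[0,0,0],[0,0.003,0.002],0.005],
    [[0,0,0],[0,0.003,0.002],0.005],
  ],
)

```text
time_s: 37.92
ee_pos: [0.4879, -0.0929, 0.0462]
ee_rot: [-2.1, -2.335, -0.008]
contact_force: [-6.4, -0.5, 6.8]
grip_width: 0.014
grip_force: 30.0
```

>>> servo_tool(
  rows=[
    [[0,0,0],[0,0.001,0],0.005],
    [[0,0,0],[0,0.001,0],0.005],
    [[0,0,0],[0,0.001,0],0.005],
  ],
)

```text
time_s: 38.17
ee_pos: [0.4881, -0.0928, 0.0463]
ee_rot: [-2.099, -2.335, -0.006]
contact_force: [-9.2, -3.0, 9.5]
grip_width: 0.014
grip_force: 30.0
```

>>> servo_tool(
  rows=[
    [[0,0,0],[0,0,0],0.045],
    [[0,0,0],[0,0,0],0.045],
    [[0,0,0],[0,0,0],0.045],
    [[0,0,0],[0,0,0],0.045],
    [[0,0,0],[0,0,0],0.045],
    [[0,0,0],[0,0,-0.02],0.045],
    [[0,0,0],[0,0,-0.05],0.045],
    [[0,0,0],[0,0,-0.09],0.045],
    [[0,0,0],[0,0,-0.13],0.045],
    [[0,0,0],[0,0,-0.17],0.045],
    [[0,0,0],[0,-0.04,-0.2],0.045],
    [[0,0,0],[0,-0.05,-0.2],0.045],
    [[0,0,0],[0,-0.05,-0.2],0.045],
    [[0,0,0],[0,-0.05,-0.2],0.045],
  ],
)

```text
time_s: 39.33
ee_pos: [0.439, -0.0988, 0.2464]
ee_rot: [2.1, 2.333, 0.01]
contact_force: [-0.1, -0.9, 0.3]
grip_width: 0.0452
grip_force: 0.0
```

Run:
```python
from plan import *
from meas import *
im,W=snap("wrist","w12");sc,Ws=snap("scene","sc3");top,Wt=snap("top","top6")
u=np.array([np.cos(np.deg2rad(6.1)),np.sin(np.deg2rad(6.1))]);v=np.array([-u[1],u[0]]);f=np.array([.5032,-.0919])
for n,w in(("w",W),("s",Ws)):
    z=w[...,2];l=np.stack([(w[...,:2]-f)@u,(w[...,:2]-f)@v],-1)
    g=(z>.065)&(z<.09)&(abs(l[...,0]+.015)<.02)&(abs(l[...,1])<.09);rect(n+" grip",l[g])
    b=(z>.012)&(z<.024)&(l[...,0]>-.05)&(l[...,0]<-.004);rect(n+" bar",l[b&(abs(l[...,1])<.18)])
a=cv2.resize(sc[130:300,90:420],None,fx=1.8,fy=1.8,interpolation=cv2.INTER_CUBIC)
b=cv2.resize(top[130:260,190:410],None,fx=2,fy=2,interpolation=cv2.INTER_CUBIC)
h=np.zeros((a.shape[0]+b.shape[0],a.shape[1],3),np.uint8);h[:a.shape[0]]=a;h[a.shape[0]:,:b.shape[1]]=b;cv2.imwrite("pics/fin.png",h)
```

```text
w grip: c=(-0.0141,0.0004) L=59 W=14 long-axis ang=89.9 n=686
w bar: c=(-0.0165,0.0003) L=238 W=25 long-axis ang=90.0 n=2539
s grip: c=(-0.0114,-0.0027) L=57 W=17 long-axis ang=88.2 n=141
s bar: c=(-0.0183,-0.0021) L=240 W=28 long-axis ang=-89.9 n=427
```

View pics/fin.png

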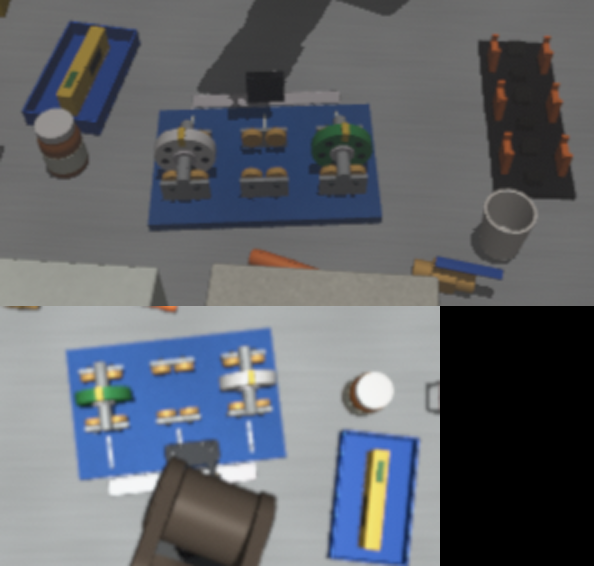

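The straightedge is flush and centred (0.4 mm off, 90.0°), both stripes are on top (180,137 and 347,130), the level is in the tray, and the cup and jar are undisturbed.

```bash
python3 -c "
from bench import job
print(job.close_job())"
```

```text
the job is handed in; nothing more can be done
None
```

The job is done and handed in: the level is in the tray, the two wheels present (white in bay 0, green in bay 2) rest stripe-up, and the straightedge lies flush and centred on the stand's front edge after I re-centred it following a 3 cm shift along the stand, probably the expected knock.

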